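# Set the adjustable wrench to the bolt by its thumbwheel and tighten the bolt one flat

## Task

The adjustable wrench is lying round the head of the middle hold-down bolt of the red-brown clamping angle, but its jaws are a few millimetres too wide. With a fingertip, roll the wrench's knurled thumbwheel, touching it softly and pressing only lightly, until the jaws grip the bolt head and the wheel will turn no further, and take the finger off; then swing the handle clockwise (seen from above) to tighten the bolt by one flat, a sixth of a turn. Leave the wrench lying flat on the bolt with its jaws snug, let go of it, and leave the other things alone.

Things in the scene. Friction and masses are not known exactly. Their poses are not given: they have to be found in the camera images.
- wrench: loose 250 mm adjustable wrench, 0.56 kg, lying flat. Origin on its underside at the centre of a 24 mm bolt head held against the fixed jaw (face 12 mm off, on the -y side; movable jaw on +y). x points out of the jaws' mouth, z up. Jaws 16 mm high, head 14.5. The handle runs from the origin along (-0.924, 0.383): steel neck to 98 mm, then the blue and black grip to 222 mm
- wheel_top (a point): highest point of the wrench's knurled thumbwheel, at (-38, 6, 18.5) mm in the wrench's frame. The wheel is 17.5 mm in diameter and 16 mm wide, its axle level along the wrench's y; only its top stands out, 2.5 mm above the jaws and 4 mm above the head around it, so it can only be rolled
- wheel: the thumbwheel itself (origin at its centre). Rolling its top towards the bolt (wrench +x) closes the jaws, 3 mm per turn; the other way opens them. It takes about 5 N of drag at its rim to turn and holds where it is left; pressing it with more than 20 N is too hard. When the jaws grip the head it stops turning: the drag rises until the fingertip slips on it
- jaw (a joint): travel of the movable jaw in m, growing as the jaws close: the opening is 27 mm at 0 and 24 mm (the bolt head) at 0.003. Moved only by the thumbwheel
- bolt (a joint): turn of the middle bolt in rad, clockwise from above positive, 0 at the start, so 1.047 is one flat. It turns against a steady 0.8 N m
- bolt_top (a point): centre of the top of the middle bolt's head; its axis is upright and stays in place
- grip_top (a point): point on top of the wrench's grip, on its centre line, 175 mm from the wrench's origin. The grip is 26 mm wide and 16 mm high here; its underside is 16 mm below this point and overhangs the angle's foot, 12 mm clear of the table or resting on the foot's edge
- angle: clamping angle of steel in red-brown primer, fixed to the table. Origin on the table under the middle bolt. Foot 12 mm thick, x -160 to 160, y -125 to 97 mm; an upright along its +y edge (y 85 to 97) reaches 70 mm above the table; two more bolts, tight, at (+-120, 35) mm. The wrench's handle starts pointing about 55 degrees clockwise from the angle's +x and has room for 75 degrees more
- spare_nut: loose brass-coloured hexagon nut, 24 mm, 13 mm high, on the left front of the angle's foot. Origin under its centre
- chipping_hammer: chipping hammer, 240 mm, black handle, lying on the table. Origin under its middle
- wire_brush: wire brush with a wooden back, 270 mm long, 44 mm high. Origin under its middle
- magnet_square: red triangular magnetic welding square, 100 mm legs, 16 mm thick, lying flat. Origin under its middle
- tape_measure: yellow tape measure, 68 x 62 x 36 mm. Origin under its middle
- welding_helmet: black welding helmet, 245 mm across, 218 mm high. Origin under its middle
- bar_clamp: steel bar clamp with red handle, 260 mm, lying flat. Origin under the middle of its bar
- bolt_head: hexagon head of the middle bolt, 24 mm across flats, 11 mm high, on the angle's foot, with a yellow paint stripe; turns with joint bolt. Origin under its centre

How it is judged:
By the outcome, as a careful person would: the job done as asked, in the order asked, and still so for the second after the job is handed in, with the robot touching nothing.
It also fails if it takes over 72 s, if anything falls off the work surface, if the arm or the gripper's body presses on something with over 40 N, if the wrist force passes 120 N, or if a joint passes its speed limit or range.

## Robot

A 6-joint arm with a two-finger parallel gripper is mounted at the origin on the work surface. World frame = base frame: x ahead of the robot, y to its left, z up, the work surface at z = 0. Lengths are in m, angles in rad, forces in N, time in s.
With the tool pointing down it reaches from about 0.25 to 0.775 m from the base axis. Payload 4 kg.
Tool frame: the origin (TCP) lies at the very end of the fingers, on their centre line; the grasp point (between the pads) lies 19 mm behind it; z points along the fingers, y is the line along which they close (so a half turn about z gives the same grasp; the last joint's range is limited). The gripper opens to 94 mm and grips with 3 to 60 N. Pads are 16 mm wide; open, the fingers measure 119 mm over their backs; the gripper's body (75 mm by 177 mm) begins 78 mm behind the grasp point.
Start: joints at [-1.229, 0.087, 1.371, -0, 1.684, -0.103], TCP at [0.237, -0.497, 0.206] pointing down, gripper open.
Joint ranges: [-3.1, 3.1], [-0.76, 2.03], [0.27, 2.55], [-1.08, 4.22], [0.17, 2.65], [-2.57, 2.57]. Speed limits (rad/s): [2.79, 2.79, 3.14, 3.14, 3.14, 3.14].

## Interface

Orientations are given as [roll, pitch, yaw] about the fixed x, y, z axes, in that order (R = Rz(yaw) Ry(pitch) Rx(roll)).
In Python, from bench import robot gives the robot as it stands. The module is installed in compiled form; this text tells all that it offers.
- The arm moves only by the tool move_arm, never from a script. Its argument "deltas" is one flat list of numbers, 7 for each row, row after row: the turn, a rotation vector about the tool's x, y, z in rad, then the shift along the tool's x, y, z in cm, then the closure, from -1 (fully open) to 1 (shut). A call has 1 to 8 rows; each row is the pose to reach, as a shift and turn from the pose commanded when the call began, along the tool's axes at that moment; what a row does not reach only later rows make up. A row lasts 1/10 s, in which the tool goes at most 50 mm and 8.59 degrees, less where a joint would pass 70% of its speed; a pose out of reach is approached as far as the arm can. A call with a gripper value outside its range is refused whole. The fingers move at their own pace and stop on an object; the grip force is fixed at half the most. Time passes only in rows, so rows that repeat a pose let the fingers close. It gives the time, the measured TCP pose, the force, the opening and the grip force at its end, in the units of the state.
- robot.get_obs(): the state, without advancing time (a new reading comes with each control period).
- robot.snapshot(name): name is "side" or "top" or "wrist"; returns a dict with "image" (420x560x3 uint8, red, green, blue), "depth" (420x560 float32, m along the optical axis (not along the pixel's ray), 0 where there is no reading), "fov_y" (degrees; the focal length in pixels is half the picture's height over the tangent of half this angle, whatever the lens; pixels are square), "cx", "cy" (the principal point, pixels), "D" ([k1, k2, p1, p2, k3] as OpenCV has them; the pictures are not rectified), "origin" and "orientation" of the camera in the world; the wrist camera has in their place "T_tool_cam" (4x4, takes a point from camera to tool coordinates, whose origin is the TCP and whose axes are the flange's). Camera axes: x right, y up, looking along -z (the intrinsics and any distortion apply to the point x, -y, -z); pixel columns grow to the right and rows downward; lengths in m; the calibration is good to about 2 mm. A picture is of the moment at which its call begins: read the wrist's pose just before it.
- robot.close_job(): hands the job in; it is judged then, once.
The state is a dict: "time": time; "joint_positions": joint angles; "qvel": joint speeds; "joint_torque": joint torques, N m; "tool_pos": TCP position; "ee_rot": TCP orientation; "wrist_force": force on the tool from outside, world axes, zero at the start; "wrist_torque": the same for the moment, N m; "width": finger opening in m; "finger_force": force on a finger pad.
Only numpy, scipy, OpenCV 4.12 (cv2) and the standard library are available. Lean on these libraries where they do the work, as an engineer would, in place of code of your own. Each camera call takes 0.05 s, during which the arm holds its last target. There are 200 camera calls.

## Working session

There is one attempt and no reset: what is moved stays moved. The work goes in short steps, Python scripts to look and compute and a tool call to move; the robot and the scene stay as the last step left them, time stands still between calls to the robot, and variables do not carry over. Pictures are saved under pics/ and viewed, at most 10 in all, crops included, and the job is handed in when it is done.

Besides the shell and the picture viewer there is one more tool, called after "Call:" by a JSON object that holds its "op" and its "data", one argument or row to a line. move_arm: Moves the arm, as the interface text tells. Its arguments: {"type":"object","properties":{"deltas":{"type":"array","items":{"type":"number"}}},"required":["deltas"]}

```bash
mkdir -p pics; cat > h.py <<'E'
import numpy as np, cv2, pickle
from scipy.spatial.transform import Rotation as R
from bench import robot
def snap(n):
    o=robot.get_obs(); s=robot.snapshot(n)
    f=s['image'].shape[0]/2/np.tan(np.radians(s['fov_y'])/2)
    s['K']=np.array([[f,0,s['cx']],[0,f,s['cy']],[0,0,1]])
    if 'T_tool_cam' in s:
        T=np.eye(4);T[:3,:3]=rot(o['ee_rot']);T[:3,3]=o['tool_pos'];s['T']=T@np.array(s['T_tool_cam'])
    else:
        T=np.eye(4);T[:3,:3]=rot(s['orientation']);T[:3,3]=s['origin'];s['T']=T
    return s
def rot(a):
    a=np.array(a)
    return a if a.shape==(3,3) else (R.from_quat(a).as_matrix() if a.size==4 else R.from_euler('xyz',a).as_matrix())
def rays(s,px):
    u=cv2.undistortPoints(np.array(px,float).reshape(-1,1,2),s['K'],np.array(s['D'],float)).reshape(-1,2)
    d=np.c_[u[:,0],-u[:,1],-np.ones(len(u))]
    return s['T'][:3,3], d@s['T'][:3,:3].T
def onz(s,px,z):
    o,d=rays(s,px); return o+d*((z-o[2])/d[:,2])[:,None]
def save(s,n,crop=None,k=1):
    im=s['image'][:,:,::-1]
    if crop: im=im[crop[1]:crop[3],crop[0]:crop[2]]
    cv2.imwrite('pics/'+n,cv2.resize(im,None,fx=k,fy=k,interpolation=cv2.INTER_CUBIC))
E
python3 - <<'E'
from h import *
print(robot.get_obs())
for n in('top','side'):
    s=snap(n); pickle.dump(s,open(n+'.pkl','wb')); print(n,s['origin'],s['orientation'],s['fov_y'],s['D'])
a,b=[pickle.load(open(n+'.pkl','rb'))['image'] for n in('top','side')]
cv2.imwrite('pics/a.png',a[:,:,::-1]);cv2.imwrite('pics/b.png',b[:,:,::-1])
E
```

```text
{'time': 0.0, 'joint_positions': array([-1.22910671e+00,  8.79548682e-02,  1.37222817e+00, -2.21892761e-06,
        1.68357467e+00, -1.03100549e-01]), 'qvel': array([ 0.00078088, -0.00034584, -0.00091642,  0.00043844, -0.00065878,
        0.00029784]), 'joint_torque': array([ 1.15362087e-03, -3.40173805e+01, -3.02429545e+01,  7.17543438e-02,
        3.28871305e-02, -1.82143967e-04]), 'tool_pos': array([ 0.23646267, -0.49598228,  0.20431747]), 'ee_rot': array([-3.13943887e+00, -2.20629168e-04,  4.44789681e-01]), 'wrist_force': array([-0.14146382,  0.61650704, -0.38087495]), 'wrist_torque': array([ 0.00347767, -0.0449809 , -0.01507872]), 'finger_force': 0.0, 'width': 0.09435279175196008}
top [ 0.24423935 -0.0173615   1.47208212] [ 0.20101874 -0.00313414 -1.59674492] 43.441569218383215 [-0.16591285  0.          0.          0.          0.        ]
side [-0.19538197  0.69412418  1.05643901] [ 8.03394130e-01  1.93283059e-03 -2.35582523e+00] 52.205679902974275 [-0.00461227  0.          0.          0.          0.        ]
```

View pics/a.png

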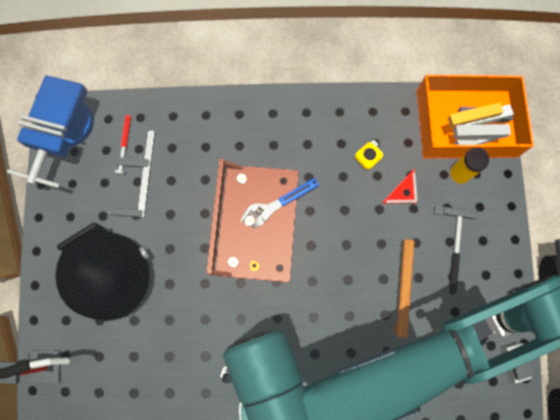

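The top view shows the angle around (255,220), the wrench head near (255,215), and the blue handle running to (315,184). The spare nut is at (254,266). I'll enlarge this area and get coordinates.

```bash
python3 - <<'E'
from h import *
s=pickle.load(open('top.pkl','rb')); save(s,'c.png',(200,150,330,290),4.2)
im=cv2.cvtColor(s['image'],cv2.COLOR_RGB2HSV)
m=cv2.inRange(im,(105,120,60),(125,255,255)); m[:150]=0;m[300:]=0;m[:,:220]=0;m[:,340:]=0
c=max(cv2.findContours(m,0,2)[0],key=cv2.contourArea); print('blue',cv2.minAreaRect(c))
print(onz(s,[cv2.minAreaRect(c)[0],(255,215),(241,178),(233,262),(254,266)],.028).round(3))
m=cv2.inRange(im,(0,90,60),(12,190,255));m[:150]=0;m[300:]=0;m[:,:200]=0;m[:,340:]=0
c=max(cv2.findContours(m,0,2)[0],key=cv2.contourArea);r=cv2.boxPoints(cv2.minAreaRect(c));print(r,onz(s,r,.012).round(3))
E
```

```text
blue ((298.57354736328125, 191.45587158203125), (9.260923385620117, 41.331153869628906), 59.03623962402344)
[[ 0.6   -0.066  0.028]
 [ 0.535  0.058  0.028]
 [ 0.643  0.096  0.028]
 [ 0.405  0.121  0.028]
 [ 0.392  0.063  0.028]]
[[206.42624 274.31146]
 [216.95084 158.54099]
 [299.09018 166.00821]
 [288.56558 281.7787 ]] [[ 0.374  0.197  0.012]
 [ 0.708  0.167  0.012]
 [ 0.679 -0.07   0.012]
 [ 0.348 -0.031  0.012]]
```

View pics/c.png

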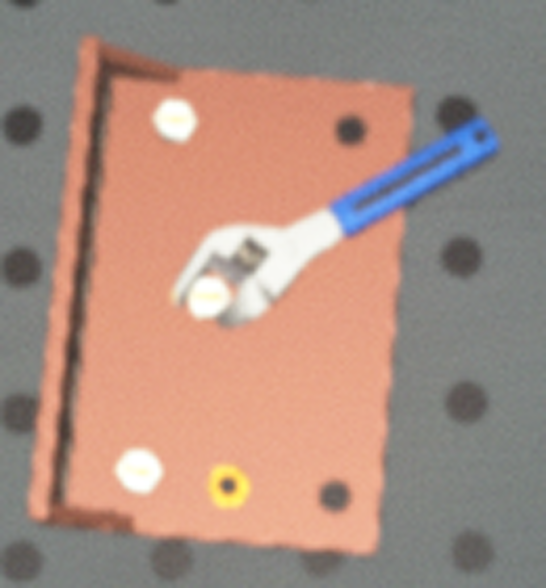

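Bolt at crop (210,297), i.e. pixel (250,221); wheel at pixel (259,210); the handle points about -61° in world. I'll compute the approach.

```bash
cat >> h.py <<'E'
def delta(p,yaw,o=None):
    o=o or robot.get_obs(); Rt=rot(o['ee_rot'])
    d=Rt.T@(np.array(p)-o['tool_pos'])*100
    w=(R.from_matrix(Rt).inv()*R.from_euler('xyz',[np.pi,0,yaw])).as_rotvec()
    return w.round(3),d.round(2)
E
python3 - <<'E'
from h import *
s=pickle.load(open('top.pkl','rb'));print(onz(s,[(250,220.7),(259,210)],.026).round(4))
w=snap('wrist');print(np.array(w['T_tool_cam']).round(3),w['fov_y'])
print(delta((.53,.0,.2),.899))
E
```

```text
[[0.5197 0.0723 0.026 ]
 [0.5496 0.0467 0.026 ]]
[[-0.     0.974  0.228  0.066]
 [ 1.    -0.     0.    -0.001]
 [ 0.     0.228 -0.974 -0.18 ]
 [ 0.     0.     0.     1.   ]] 69.28095159364037
(array([-0.002, -0.001, -0.454]), array([ 47.84, -32.15,   0.52]))
```

Call:
{"op": "move_arm", "data": {
  "deltas": [0,0,0,4,-2.7,0,1,0,0,0,8,-5.4,0,1,0,0,-0.05,12,-8.1,0,1,0,0,-0.1,16,-10.8,0,1,0,0,-0.15,20,-13.5,0,1,0,0,-0.2,24,-16.2,0,1,0,0,-0.25,28,-18.9,0,1,0,0,-0.3,32,-21.5,0,1]
}}

```text
time: 0.95
tool_pos: [0.4335, -0.1628, 0.2053]
ee_rot: [3.141, 0.0, 0.747]
wrist_force: [0.5, -1.7, -0.2]
width: 0.0334
finger_force: 0.0
```

```bash
python3 - <<'E'
from h import *
o=robot.get_obs();print(o['time'],o['tool_pos'],o['ee_rot'],o['width'],delta((.535,.04,.15),.899))
E
```

```text
0.95 [ 0.43345085 -0.1627882   0.20534442] [3.14135973e+00 3.85959571e-05 7.46750484e-01] 0.03342857439635714 (array([ 0.   ,  0.   , -0.152]), array([21.23, -7.99,  5.53]))
```

Call:
{"op": "move_arm", "data": {
  "deltas": [0,0,-0.05,4.2,-1.6,1.1,1,0,0,-0.1,8.4,-3.2,2.2,1,0,0,-0.15,12.7,-4.8,3.3,1,0,0,-0.15,17,-6.4,4.4,1,0,0,-0.15,21.2,-8,5.5,1,0,0,-0.15,21.2,-8,5.5,1,0,0,-0.15,21.2,-8,5.5,1]
}}

```text
time: 1.65
tool_pos: [0.5342, 0.0384, 0.1495]
ee_rot: [-3.14, 0.002, 0.897]
wrist_force: [-0.8, -0.3, -0.6]
width: 0.0004
finger_force: 0.0
```

```bash
python3 - <<'E'
from h import *
o=robot.get_obs();print(o['time'],o['tool_pos'],o['ee_rot'],o['width'],o['wrist_force'],np.abs(o['qvel']).max())
w=snap('wrist');pickle.dump(w,open('w1.pkl','wb'));save(w,'d.png',k=1.42)
E
```

```text
1.65 [0.53418491 0.0384068  0.14948609] [-3.14026906e+00  1.99027909e-03  8.97054867e-01] 0.0004040215109059012 [-0.79642785 -0.25946572 -0.57222387] 0.04213159635111404
```

View pics/d.png

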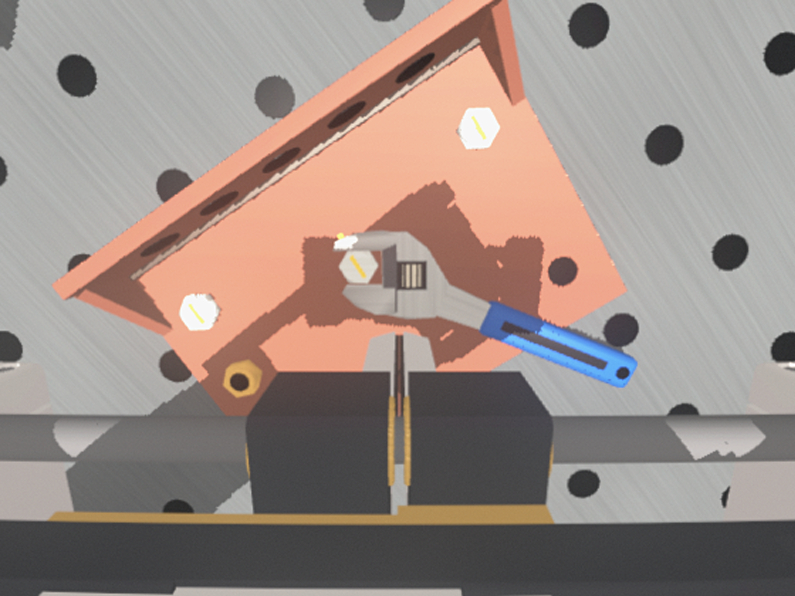

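The wrist view clearly shows the wheel at view pixel (412,276), the bolt at (358,267), other bolts at (478,128) and (199,313), the handle running right and down to (625,372), and the closed fingertips at (400,345).

```bash
cat > m.py <<'E'
from h import *
def blue(s):
    im=cv2.cvtColor(s['image'],cv2.COLOR_RGB2HSV);m=cv2.inRange(im,(105,120,60),(125,255,255))
    c=max(cv2.findContours(m,0,2)[0],key=cv2.contourArea);P=onz(s,c.reshape(-1,2),.028)[:,:2]
    m=P.mean(0);(a,b),(w,h),t=cv2.minAreaRect((P*1000).astype(np.float32));bx=cv2.boxPoints(((a,b),(w,h),t))
    e=[bx[1]-bx[0],bx[2]-bx[1]];e=max(e,key=np.linalg.norm);return np.array([a,b])/1000,(w,h),np.degrees(np.arctan2(e[1],e[0]))
E
python3 - <<'E'
from m import *
s=pickle.load(open('w1.pkl','rb'));k=1.42
g=lambda *p:[(a/k,b/k) for a,b in p]
wt=onz(s,g((412,275.5)),.0305);bt=onz(s,g((358,267),(478,128),(199,313)),.023);print(wt,bt,np.linalg.norm(bt[1]-bt[2]))
c,sz,a=blue(s);print(c,sz,a)
h=c-bt[0,:2];print('dist',np.linalg.norm(h),'ang',np.degrees(np.arctan2(h[1],h[0])))
d=s['depth'];
for u,v in g((412,275),(440,270),(380,240),(358,267),(330,210),(560,345)):
    u,v=int(round(u)),int(round(v));o,r=rays(s,[(u,v)]);print(o[2]+r[0,2]*np.median(d[v-1:v+2,u-1:u+2]))
E
```

```text
[[0.54894887 0.04375938 0.0305    ]] [[0.52186004 0.07157904 0.023     ]
 [0.64477314 0.09372405 0.023     ]
 [0.40797055 0.1186971  0.023     ]] 0.23811577024099884
[ 0.60137793 -0.06583531] (25.61957359313965, 121.22835540771484) -60.42933
dist 0.15876334582808888 ang -59.943218497295156
0.030932878088019755
0.014137920311432961
0.028932465315041955
0.024507694584909756
0.012475275461273916
0.029386276730118732
```

Everything agrees (bolt spacing 238 of 240 mm, grip centre 159 of 160 mm, wheel where the model puts it). I'll hover over the wheel with the tip 10 mm off on the handle side.

```bash
python3 - <<'E'
from h import *
print(delta((.5566,.0375,.036),.902))
E
```

```text
(array([-0.   ,  0.001, -0.007]), array([ 1.41,  1.74, 11.42]))
```

Call:
{"op": "move_arm", "data": {
  "deltas": [0,0,0,1.4,1.7,3,1,0,0,0,1.4,1.7,6,1,0,0,0,1.4,1.7,9,1,0,0,0,1.4,1.7,10.6,1,0,0,0,1.4,1.7,11.3,1,0,0,0,1.4,1.7,11.3,1,0,0,0,1.4,1.7,11.3,1]
}}

```text
time: 2.4
tool_pos: [0.5576, 0.0372, 0.039]
ee_rot: [3.139, -0.001, 0.894]
wrist_force: [0.3, 0.3, 0.0]
width: 0.0009
finger_force: 0.0
```

```bash
python3 - <<'E'
from h import *
o=robot.get_obs();print(o['tool_pos'],o['wrist_force'],delta((.5566,.0375,.0305),.902))
E
```

```text
[0.55756235 0.03721338 0.03904565] [0.29384407 0.32414285 0.03537614] (array([ 0.002, -0.001, -0.008]), array([-0.04, -0.09,  0.85]))
```

Call:
{"op": "move_arm", "data": {
  "deltas": [0,0,0,0,-0.1,0.2,1,0,0,0,0,-0.1,0.4,1,0,0,0,0,-0.1,0.5,1,0,0,0,0,-0.1,0.6,1,0,0,0,0,-0.1,0.6,1,0,0,0,0,-0.1,0.6,1]
}}

```text
time: 3.0
tool_pos: [0.5559, 0.0387, 0.0314]
ee_rot: [3.142, 0.0, 0.895]
wrist_force: [1.3, 0.1, 0.7]
width: 0.0003
finger_force: 0.0
```

Call:
{"op": "move_arm", "data": {
  "deltas": [0,0,0,0,0,0.05,1,0,0,0,0,0,0.1,1,0,0,0,0,0,0.1,1,0,0,0,0,0,0.1,1]
}}

```text
time: 3.4
tool_pos: [0.5559, 0.0387, 0.0304]
ee_rot: [3.142, 0.0, 0.895]
wrist_force: [-0.1, 0.2, 0.8]
width: 0.0004
finger_force: 0.0
```

Call:
{"op": "move_arm", "data": {
  "deltas": [0,0,0,0,0,0.03,1,0,0,0,0,0,0.05,1,0,0,0,0,0,0.05,1]
}}

```text
time: 3.7
tool_pos: [0.5558, 0.0387, 0.0299]
ee_rot: [-3.142, 0.0, 0.895]
wrist_force: [-1.3, -0.6, 0.5]
width: 0.0003
finger_force: 0.0
```

Call:
{"op": "move_arm", "data": {
  "deltas": [0,0,0,0,0,0.03,1,0,0,0,0,0,0.05,1,0,0,0,0,0,0.05,1]
}}

```text
time: 4.0
tool_pos: [0.5559, 0.0386, 0.0294]
ee_rot: [3.142, 0.0, 0.895]
wrist_force: [-0.2, -0.0, -0.5]
width: 0.0006
finger_force: 0.0
```

Call:
{"op": "move_arm", "data": {
  "deltas": [0,0,0,0,0,-0.25,1,0,0,0,0,-0.4,-0.25,1,0,0,0,0,-0.4,-0.15,1,0,0,0,0,-0.4,-0.1,1,0,0,0,0,-0.4,-0.1,1]
}}

```text
time: 4.5
tool_pos: [0.5527, 0.0413, 0.0306]
ee_rot: [-3.141, -0.0, 0.895]
wrist_force: [-1.0, 1.0, 1.2]
width: 0.0005
finger_force: 0.6
```

Call:
{"op": "move_arm", "data": {
  "deltas": [0,0,0,0,0,0.03,1,0,0,0,0,0,0.05,1,0,0,0,0,0,0.05,1]
}}

```text
time: 4.8
tool_pos: [0.5527, 0.0413, 0.0304]
ee_rot: [-3.141, -0.0, 0.895]
wrist_force: [-3.3, -0.1, 4.8]
width: 0.0002
finger_force: 2.2
```

Call:
{"op": "move_arm", "data": {
  "deltas": [0,0,0,0,0,0.03,1,0,0,0,0,0,0.05,1,0,0,0,0,0,0.05,1]
}}

```text
time: 5.1
tool_pos: [0.5528, 0.0413, 0.0304]
ee_rot: [3.142, -0.0, 0.895]
wrist_force: [-2.1, 0.8, 6.6]
width: 0.0004
finger_force: 3.1
```

Call:
{"op": "move_arm", "data": {
  "deltas": [0,0,0,0,0,0.06,1,0,0,0,0,-0.05,0.1,1,0,0,0,0,-0.2,0.1,1,0,0,0,0,-0.35,0.1,1,0,0,0,0,-0.5,0.1,1]
}}

```text
time: 5.6
tool_pos: [0.5524, 0.0419, 0.0305]
ee_rot: [3.132, -0.001, 0.895]
wrist_force: [3.8, -5.3, 4.4]
width: 0.0006
finger_force: 2.6
```

Call:
{"op": "move_arm", "data": {
  "deltas": [0,0,0,0,-0.15,0,1,0,0,0,0,-0.3,0,1,0,0,0,0,-0.4,0,1]
}}

```text
time: 5.9
tool_pos: [0.5494, 0.0449, 0.0307]
ee_rot: [3.132, -0.003, 0.894]
wrist_force: [3.5, -4.4, 4.2]
width: 0.0002
finger_force: 2.6
```

```bash
python3 - <<'E'
from h import *
w=snap('wrist');save(w,'e.png',(150,80,450,300),2)
o=robot.get_obs();print(o['tool_pos'],o['wrist_force'])
E
```

```text
[0.5493044  0.04497178 0.03063828] [ 3.18777072 -3.03038032  5.93918115]
```

View pics/e.png

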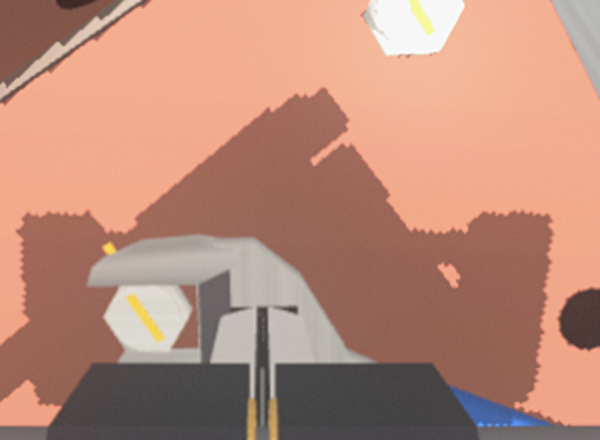

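The image shows the tip on the wheel (about (260,310)), with the bolt at (147,317). The drag of about 5 N with 4 mm of travel fits rolling. I'll continue the stroke.

Call:
{"op": "move_arm", "data": {
  "deltas": [0,0,0,0,-0.15,0.02,1,0,0,0,0,-0.3,0.04,1,0,0,0,0,-0.45,0.06,1]
}}

```text
time: 6.25
tool_pos: [0.5449, 0.0485, 0.0297]
ee_rot: [3.135, -0.003, 0.894]
wrist_force: [1.7, 0.0, 3.2]
width: 0.0005
finger_force: 0.9
```

Call:
{"op": "move_arm", "data": {
  "deltas": [0,0,0,0,-0.15,0,1,0,0,0,0,-0.3,0,1]
}}

```text
time: 6.45
tool_pos: [0.539, 0.0516, 0.0268]
ee_rot: [-3.14, 0.001, 0.895]
wrist_force: [0.2, -0.8, 0.8]
width: 0.0002
finger_force: 0.1
```

Call:
{"op": "move_arm", "data": {
  "deltas": [0,0,0,0,0,-1.0,1,0,0,0,0,1.0,-1.0,1,0,0,0,0,1.9,-1.0,1,0,0,0,0,1.9,-0.7,1,0,0,0,0,1.9,-0.5,1,0,0,0,0,1.9,-0.35,1,0,0,0,0,1.9,-0.25,1,0,0,0,0,1.9,-0.2,1]
}}

```text
time: 7.25
tool_pos: [0.5544, 0.0397, 0.0298]
ee_rot: [-3.141, 0.001, 0.895]
wrist_force: [-1.3, -0.5, 2.0]
width: 0.0003
finger_force: 0.6
```

Call:
{"op": "move_arm", "data": {
  "deltas": [0,0,0,0,-0.25,0,1,0,0,0,0,-0.5,0,1,0,0,0,0,-0.7,0,1,0,0,0,0,-0.9,0,1,0,0,0,0,-1.1,0,1,0,0,0,0,-1.25,0,1]
}}

```text
time: 7.85
tool_pos: [0.5444, 0.048, 0.0298]
ee_rot: [-3.14, -0.0, 0.895]
wrist_force: [-0.4, -0.3, 0.4]
width: 0.0002
finger_force: 0.2
```

Call:
{"op": "move_arm", "data": {
  "deltas": [0,0,0,0,0,-0.6,1,0,0,0,0,0.6,-0.6,1,0,0,0,0,1.15,-0.5,1,0,0,0,0,1.15,-0.3,1,0,0,0,0,1.15,-0.1,1,0,0,0,0,1.15,0,1,0,0,0,0,1.15,0.08,1,0,0,0,0,1.15,0.12,1]
}}

```text
time: 8.65
tool_pos: [0.554, 0.0402, 0.0298]
ee_rot: [3.141, 0.0, 0.895]
wrist_force: [-2.0, -0.9, 7.7]
width: 0.0005
finger_force: 3.1
```

Call:
{"op": "move_arm", "data": {
  "deltas": [0,0,0,0,-0.25,0.02,1,0,0,0,0,-0.5,0.04,1,0,0,0,0,-0.7,0.04,1,0,0,0,0,-0.85,0.04,1]
}}

```text
time: 9.05
tool_pos: [0.5506, 0.0435, 0.0302]
ee_rot: [3.132, -0.002, 0.895]
wrist_force: [4.9, -4.8, 3.8]
width: 0.0004
finger_force: 2.6
```

Call:
{"op": "move_arm", "data": {
  "deltas": [0,0,0,0,-0.2,0,1,0,0,0,0,-0.4,0,1,0,0,0,0,-0.5,0,1]
}}

```text
time: 9.35
tool_pos: [0.5467, 0.0472, 0.0307]
ee_rot: [3.133, -0.003, 0.895]
wrist_force: [3.4, -4.5, 4.5]
width: 0.0004
finger_force: 2.5
```

Call:
{"op": "move_arm", "data": {
  "deltas": [0,0,0,0,0,-0.7,1,0,0,0,0,0.7,-0.7,1,0,0,0,0,1.35,-0.6,1,0,0,0,0,1.35,-0.4,1,0,0,0,0,1.35,-0.2,1,0,0,0,0,1.35,-0.1,1,0,0,0,0,1.35,-0.04,1,0,0,0,0,1.35,0,1]
}}

```text
time: 10.15
tool_pos: [0.5538, 0.0403, 0.0282]
ee_rot: [-3.142, 0.0, 0.895]
wrist_force: [0.2, -0.4, 0.9]
width: 0.0001
finger_force: 0.2
```

Call:
{"op": "move_arm", "data": {
  "deltas": [0,0,0,0,-0.2,0.02,1,0,0,0,0,-0.4,0.04,1,0,0,0,0,-0.6,0.04,1,0,0,0,0,-0.8,0.04,1,0,0,0,0,-1.0,0.04,1,0,0,0,0,-1.2,0.04,1,0,0,0,0,-1.4,0.04,1]
}}

```text
time: 10.85
tool_pos: [0.5463, 0.0477, 0.0307]
ee_rot: [3.133, -0.003, 0.894]
wrist_force: [3.1, -3.5, 4.4]
width: 0.0007
finger_force: 2.5
```

Call:
{"op": "move_arm", "data": {
  "deltas": [0,0,0,0,0,-0.7,1,0,0,0,0,0.7,-0.7,1,0,0,0,0,1.4,-0.6,1,0,0,0,0,1.4,-0.4,1,0,0,0,0,1.4,-0.2,1,0,0,0,0,1.4,-0.1,1,0,0,0,0,1.4,-0.06,1,0,0,0,0,1.4,-0.02,1]
}}

```text
time: 11.65
tool_pos: [0.5538, 0.0402, 0.028]
ee_rot: [-3.142, 0.0, 0.895]
wrist_force: [0.9, 0.5, 0.6]
width: 0.0004
finger_force: 0.5
```

Call:
{"op": "move_arm", "data": {
  "deltas": [0,0,0,0,-0.2,0.02,1,0,0,0,0,-0.4,0.04,1,0,0,0,0,-0.6,0.04,1,0,0,0,0,-0.8,0.04,1,0,0,0,0,-1.0,0.04,1,0,0,0,0,-1.2,0.04,1,0,0,0,0,-1.4,0.04,1]
}}

```text
time: 12.35
tool_pos: [0.5464, 0.047, 0.0306]
ee_rot: [3.133, -0.002, 0.894]
wrist_force: [3.1, -5.9, 5.6]
width: 0.0004
finger_force: 3.0
```

Call:
{"op": "move_arm", "data": {
  "deltas": [0,0,0,0,0,-0.7,1,0,0,0,0,0.7,-0.7,1,0,0,0,0,1.25,-0.6,1,0,0,0,0,1.25,-0.4,1,0,0,0,0,1.25,-0.2,1,0,0,0,0,1.25,-0.1,1,0,0,0,0,1.25,-0.06,1,0,0,0,0,1.25,-0.02,1]
}}

```text
time: 13.15
tool_pos: [0.5527, 0.0412, 0.0288]
ee_rot: [3.142, 0.0, 0.895]
wrist_force: [-2.9, -0.1, 7.7]
width: 0.0005
finger_force: 2.6
```

Call:
{"op": "move_arm", "data": {
  "deltas": [0,0,0,0,-0.2,0.02,1,0,0,0,0,-0.4,0.04,1,0,0,0,0,-0.6,0.04,1,0,0,0,0,-0.8,0.04,1,0,0,0,0,-1.0,0.04,1,0,0,0,0,-1.15,0.04,1,0,0,0,0,-1.3,0.04,1]
}}

```text
time: 13.85
tool_pos: [0.5462, 0.0466, 0.0306]
ee_rot: [3.132, -0.001, 0.894]
wrist_force: [3.4, -6.9, 8.1]
width: 0.0006
finger_force: 4.2
```

Call:
{"op": "move_arm", "data": {
  "deltas": [0,0,0,0,0,-0.7,1,0,0,0,0,0.7,-0.7,1,0,0,0,0,1.25,-0.6,1,0,0,0,0,1.25,-0.4,1,0,0,0,0,1.25,-0.2,1,0,0,0,0,1.25,-0.1,1,0,0,0,0,1.25,-0.06,1,0,0,0,0,1.25,-0.02,1]
}}

```text
time: 14.65
tool_pos: [0.5524, 0.0414, 0.029]
ee_rot: [3.141, 0.0, 0.895]
wrist_force: [-1.9, -1.2, 8.6]
width: 0.0002
finger_force: 3.3
```

Call:
{"op": "move_arm", "data": {
  "deltas": [0,0,0,0,-0.2,0.02,1,0,0,0,0,-0.4,0.04,1,0,0,0,0,-0.6,0.04,1,0,0,0,0,-0.8,0.04,1,0,0,0,0,-1.0,0.04,1,0,0,0,0,-1.15,0.04,1,0,0,0,0,-1.3,0.04,1]
}}

```text
time: 15.35
tool_pos: [0.546, 0.0467, 0.0306]
ee_rot: [3.131, -0.001, 0.894]
wrist_force: [1.4, -7.1, 9.1]
width: 0.0005
finger_force: 4.5
```

Call:
{"op": "move_arm", "data": {
  "deltas": [0,0,0,0,0,-2,1,0,0,0,0,0,-5,1,0,0,0,0,0,-9,1,0,0,0,-1.0,0,-11,1,0,0,0,-1,0,-11,1,0,0,0,-1,0,-11,1]
}}

```text
time: 15.95
tool_pos: [0.5356, 0.042, 0.1363]
ee_rot: [-3.141, 0.0, 0.895]
wrist_force: [-0.3, 0.5, -0.9]
width: 0.0009
finger_force: 0.0
```

```bash
python3 - <<'E'
from m import *
w=snap('wrist');pickle.dump(w,open('w2.pkl','wb'))
w1=pickle.load(open('w1.pkl','rb'))
o=robot.get_obs();print(o['tool_pos'],blue(w))
a=cv2.resize(w1['image'][150:240,220:345],None,fx=6,fy=6)[:290*2];b=cv2.resize(w['image'][120:230,220:345],None,fx=6,fy=6)
cv2.imwrite('pics/f.png',cv2.resize(w['image'][120:240,210:360],None,fx=5,fy=5,interpolation=2)[:,:,::-1])
E
```

```text
[0.53499212 0.04211416 0.13519555] (array([ 0.60020343, -0.06239706]), (25.682247161865234, 121.44629669189453), np.float32(-59.93673))
```

View pics/f.png

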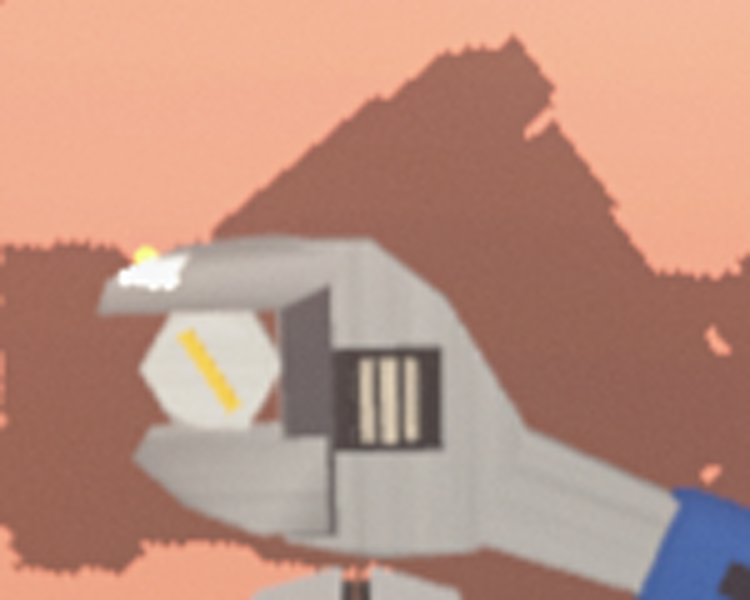

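The wrench has slid so its throat touches the bolt (280,365), and the jaw edges at y≈312 and y≈428 lie right at the bolt flats. The wheel's centre is at crop (388,400). I'll put numbers on the opening.

```bash
python3 - <<'E'
from m import *
w=pickle.load(open('w2.pkl','rb'));w1=pickle.load(open('w1.pkl','rb'))
g=lambda p:[(210+a/5,120+b/5) for a,b in p]
P=onz(w,g([(230,311),(225,428),(388,400)]),.028);print(P,np.linalg.norm(P[0]-P[1]))
B=onz(w,g([(210,308),(210,431),(210,369)]),.023);print(B,np.linalg.norm(B[0]-B[1]))
# column profile across jaws for both
for s,c,r in((w,range(252,258),(168,215)),(w1,range(248,254),(160,222))):
    print(s['image'][r[0]:r[1],c.start:c.stop].mean(1).astype(int)[:, :2].tolist())
E
```

```text
[[0.53316714 0.07842739 0.028     ]
 [0.51780528 0.06150444 0.028     ]
 [0.54591639 0.04605122 0.028     ]] 0.022855477819503468
[[0.52976426 0.08103715 0.023     ]
 [0.51408647 0.06233191 0.023     ]
 [0.52206191 0.07184582 0.023     ]] 0.02440653175608301
[[168, 144], [168, 155], [172, 159], [180, 169], [188, 176], [194, 183], [193, 183], [192, 182], [190, 179], [185, 175], [181, 172], [177, 166], [171, 160], [172, 161], [199, 190], [220, 214], [222, 217], [223, 218], [222, 217], [220, 215], [218, 214], [217, 213], [219, 213], [219, 212], [221, 210], [226, 213], [229, 213], [229, 209], [231, 209], [234, 210], [234, 208], [235, 209], [234, 211], [231, 214], [225, 215], [220, 215], [218, 214], [208, 200], [187, 180], [178, 170], [175, 166], [175, 166], [177, 168], [178, 169], [178, 170], [181, 172], [180, 172]]
[[241, 173], [241, 173], [242, 172], [230, 163], [186, 150], [184, 170], [207, 198], [224, 218], [231, 226], [230, 225], [222, 216], [203, 193], [187, 174], [185, 173], [179, 167], [170, 157], [187, 176], [216, 207], [223, 218], [225, 217], [227, 217], [227, 214], [228, 211], [231, 211], [233, 212], [234, 210], [235, 209], [234, 212], [234, 212], [230, 212], [227, 212], [226, 214], [224, 216], [221, 216], [221, 216], [221, 217], [221, 217], [219, 215], [213, 207], [184, 163], [172, 148], [183, 172], [176, 167], [171, 162], [172, 161], [172, 162], [173, 163], [173, 164], [175, 166], [176, 166], [175, 165], [174, 165], [173, 163], [168, 155], [162, 144], [158, 132], [155, 118], [151, 104], [150, 100], [150, 99], [150, 100], [150, 100]]
```

```bash
python3 - <<'E'
from h import *
print(delta((.5496,.0431,.0360),.895))
E
```

```text
(array([-0.003,  0.002, -0.   ]), array([1.01, 1.1 , 9.91]))
```

Call:
{"op": "move_arm", "data": {
  "deltas": [0,0,0,1.0,1.1,3,1,0,0,0,1.0,1.1,6,1,0,0,0,1.0,1.1,9,1,0,0,0,1.0,1.1,9.9,1,0,0,0,1.0,1.1,10.3,1,0,0,0,1.0,1.1,10.4,1,0,0,0,1,1.1,10.4,1]
}}

```text
time: 16.7
tool_pos: [0.5518, 0.0428, 0.0345]
ee_rot: [3.14, -0.001, 0.895]
wrist_force: [-0.4, 0.9, -0.7]
width: 0.0007
finger_force: 0.0
```

Call:
{"op": "move_arm", "data": {
  "deltas": [0,0,0,0,0,0.04,1,0,0,0,0,0,0.08,1,0,0,0,0,0,0.12,1,0,0,0,0,0,0.16,1]
}}

```text
time: 17.1
tool_pos: [0.551, 0.0427, 0.0321]
ee_rot: [3.141, -0.0, 0.895]
wrist_force: [-0.4, -0.2, -0.2]
width: 0.0002
finger_force: 0.0
```

Call:
{"op": "move_arm", "data": {
  "deltas": [0,0,0,0,-0.15,0.06,1,0,0,0,0,-0.15,0.12,1,0,0,0,0,-0.15,0.2,1,0,0,0,0,-0.15,0.27,1,0,0,0,0,-0.15,0.34,1,0,0,0,0,-0.15,0.34,1]
}}

```text
time: 17.7
tool_pos: [0.5498, 0.0438, 0.0303]
ee_rot: [3.141, -0.0, 0.895]
wrist_force: [-4.3, 0.2, 10.2]
width: 0.0008
finger_force: 4.5
```

Call:
{"op": "move_arm", "data": {
  "deltas": [0,0,0,0,-0.15,0.02,1,0,0,0,0,-0.3,0.04,1,0,0,0,0,-0.45,0.04,1,0,0,0,0,-0.6,0.04,1]
}}

```text
time: 18.1
tool_pos: [0.5487, 0.045, 0.0306]
ee_rot: [3.131, -0.002, 0.894]
wrist_force: [3.2, -5.4, 5.0]
width: 0.0005
finger_force: 2.7
```

Call:
{"op": "move_arm", "data": {
  "deltas": [0,0,0,0,-0.15,0.01,1,0,0,0,0,-0.3,0.02,1]
}}

```text
time: 18.3
tool_pos: [0.5466, 0.047, 0.0306]
ee_rot: [3.131, -0.002, 0.894]
wrist_force: [3.6, -4.4, 6.4]
width: 0.0002
finger_force: 2.9
```

Call:
{"op": "move_arm", "data": {
  "deltas": [0,0,0,0,-0.15,0.01,1,0,0,0,0,-0.3,0.02,1]
}}

```text
time: 18.5
tool_pos: [0.5442, 0.049, 0.0305]
ee_rot: [3.132, -0.003, 0.894]
wrist_force: [2.8, -2.9, 4.9]
width: 0.0008
finger_force: 2.4
```

Call:
{"op": "move_arm", "data": {
  "deltas": [0,0,0,0,-0.2,0,1,0,0,0,0,-0.2,-0.7,1,0,0,0,0,0.6,-0.7,1,0,0,0,0,1.25,-0.5,1,0,0,0,0,1.25,-0.3,1,0,0,0,0,1.25,-0.2,1,0,0,0,0,1.25,-0.1,1,0,0,0,0,1.25,-0.04,1]
}}

```text
time: 19.3
tool_pos: [0.551, 0.0427, 0.0298]
ee_rot: [3.139, -0.0, 0.895]
wrist_force: [-2.3, -1.8, 10.7]
width: 0.0005
finger_force: 4.9
```

Call:
{"op": "move_arm", "data": {
  "deltas": [0,0,0,0,-0.15,0.02,1,0,0,0,0,-0.3,0.04,1,0,0,0,0,-0.45,0.04,1,0,0,0,0,-0.6,0.04,1,0,0,0,0,-0.75,0.04,1,0,0,0,0,-0.9,0.04,1,0,0,0,0,-1.05,0.04,1]
}}

```text
time: 20.0
tool_pos: [0.5456, 0.0471, 0.0306]
ee_rot: [3.131, -0.001, 0.894]
wrist_force: [2.0, -6.3, 7.6]
width: 0.0004
finger_force: 4.0
```

Call:
{"op": "move_arm", "data": {
  "deltas": [0,0,0,0,-0.15,0.01,1,0,0,0,0,-0.3,0.02,1]
}}

```text
time: 20.2
tool_pos: [0.5426, 0.0497, 0.03]
ee_rot: [3.133, -0.002, 0.894]
wrist_force: [1.8, -2.8, 4.9]
width: 0.0004
finger_force: 2.1
```

Call:
{"op": "move_arm", "data": {
  "deltas": [0,0,0,0,0,-0.7,1,0,0,0,0,0.7,-0.7,1,0,0,0,0,1.3,-0.5,1,0,0,0,0,1.3,-0.3,1,0,0,0,0,1.3,-0.2,1,0,0,0,0,1.3,-0.1,1,0,0,0,0,1.3,-0.04,1,0,0,0,0,1.3,-0.04,1]
}}

```text
time: 21.0
tool_pos: [0.5506, 0.0431, 0.0299]
ee_rot: [3.139, -0.0, 0.895]
wrist_force: [-2.9, -2.1, 10.6]
width: 0.0004
finger_force: 5.2
```

Call:
{"op": "move_arm", "data": {
  "deltas": [0,0,0,0,-0.15,0.02,1,0,0,0,0,-0.3,0.04,1,0,0,0,0,-0.45,0.04,1,0,0,0,0,-0.6,0.04,1,0,0,0,0,-0.75,0.04,1,0,0,0,0,-0.9,0.04,1,0,0,0,0,-1.05,0.04,1]
}}

```text
time: 21.7
tool_pos: [0.5456, 0.0472, 0.0306]
ee_rot: [3.13, -0.001, 0.894]
wrist_force: [2.8, -6.4, 9.5]
width: 0.0006
finger_force: 4.6
```

Call:
{"op": "move_arm", "data": {
  "deltas": [0,0,0,0,-0.15,0.01,1,0,0,0,0,-0.3,0.02,1]
}}

```text
time: 21.9
tool_pos: [0.5427, 0.0496, 0.03]
ee_rot: [3.132, -0.001, 0.894]
wrist_force: [0.8, -3.5, 5.9]
width: 0.0004
finger_force: 2.5
```

Call:
{"op": "move_arm", "data": {
  "deltas": [0,0,0,0,0,-0.7,1,0,0,0,0,0.7,-0.7,1,0,0,0,0,1.3,-0.5,1,0,0,0,0,1.3,-0.3,1,0,0,0,0,1.3,-0.2,1,0,0,0,0,1.3,-0.1,1,0,0,0,0,1.3,-0.04,1,0,0,0,0,1.3,-0.04,1]
}}

```text
time: 22.7
tool_pos: [0.5505, 0.0432, 0.03]
ee_rot: [3.139, -0.0, 0.895]
wrist_force: [-3.7, -2.1, 11.2]
width: 0.0005
finger_force: 5.7
```

Call:
{"op": "move_arm", "data": {
  "deltas": [0,0,0,0,-0.15,0.02,1,0,0,0,0,-0.3,0.04,1,0,0,0,0,-0.45,0.04,1,0,0,0,0,-0.6,0.04,1,0,0,0,0,-0.75,0.04,1,0,0,0,0,-0.9,0.04,1,0,0,0,0,-1.05,0.04,1]
}}

```text
time: 23.4
tool_pos: [0.5458, 0.047, 0.0306]
ee_rot: [3.129, -0.001, 0.894]
wrist_force: [4.1, -8.2, 9.2]
width: 0.0005
finger_force: 4.7
```

Call:
{"op": "move_arm", "data": {
  "deltas": [0,0,0,0,-0.15,0.01,1,0,0,0,0,-0.3,0.02,1]
}}

```text
time: 23.6
tool_pos: [0.543, 0.0494, 0.0301]
ee_rot: [3.131, -0.002, 0.894]
wrist_force: [2.5, -3.6, 6.3]
width: 0.0006
finger_force: 2.9
```

Call:
{"op": "move_arm", "data": {
  "deltas": [0,0,0,0,0,-0.7,1,0,0,0,0,0.7,-0.7,1,0,0,0,0,1.3,-0.5,1,0,0,0,0,1.3,-0.3,1,0,0,0,0,1.3,-0.2,1,0,0,0,0,1.3,-0.1,1,0,0,0,0,1.3,-0.02,1,0,0,0,0,1.3,-0.02,1]
}}

```text
time: 24.4
tool_pos: [0.5507, 0.043, 0.0298]
ee_rot: [3.137, -0.001, 0.895]
wrist_force: [-2.2, -2.9, 11.8]
width: 0.0003
finger_force: 5.9
```

Call:
{"op": "move_arm", "data": {
  "deltas": [0,0,0,0,-0.15,0.02,1,0,0,0,0,-0.3,0.04,1,0,0,0,0,-0.4,0.06,1]
}}

```text
time: 24.7
tool_pos: [0.5505, 0.0433, 0.03]
ee_rot: [3.129, -0.001, 0.895]
wrist_force: [4.0, -8.5, 10.2]
width: 0.0006
finger_force: 5.8
```

Call:
{"op": "move_arm", "data": {
  "deltas": [0,0,0,0,-0.1,0.01,1,0,0,0,0,-0.2,0.02,1]
}}

```text
time: 24.9
tool_pos: [0.5501, 0.0436, 0.0301]
ee_rot: [3.126, -0.002, 0.894]
wrist_force: [5.7, -10.1, 9.8]
width: 0.0007
finger_force: 5.8
```

Call:
{"op": "move_arm", "data": {
  "deltas": [0,0,0,0,-0.1,0.01,1,0,0,0,0,-0.2,0.02,1]
}}

```text
time: 25.1
tool_pos: [0.5487, 0.0447, 0.0305]
ee_rot: [3.126, -0.002, 0.894]
wrist_force: [4.6, -9.1, 13.0]
width: 0.0004
finger_force: 6.1
```

Call:
{"op": "move_arm", "data": {
  "deltas": [0,0,0,0,-0.1,0.01,1,0,0,0,0,-0.2,0.02,1]
}}

```text
time: 25.3
tool_pos: [0.5469, 0.0462, 0.0305]
ee_rot: [3.126, -0.002, 0.894]
wrist_force: [3.6, -8.8, 13.4]
width: 0.0004
finger_force: 6.5
```

Call:
{"op": "move_arm", "data": {
  "deltas": [0,0,0,0,-0.1,0.01,1,0,0,0,0,-0.2,0.02,1]
}}

```text
time: 25.5
tool_pos: [0.5456, 0.0473, 0.0305]
ee_rot: [3.125, -0.002, 0.894]
wrist_force: [3.5, -9.4, 12.4]
width: 0.0008
finger_force: 6.5
```

The drag rose to over 11 N and then slipped, so the wheel is stalled and the jaws are snug. I'll lift off and go high over the handle for the turn.

Call:
{"op": "move_arm", "data": {
  "deltas": [0,0,0,0,0,-1.5,1,0,0,0,0,0,-5,1,0,0,-0.15,0,0,-9,1,0,0,-0.3,0,0,-11,1,0,0,-0.45,0,0,-11,0.2,0,0,-0.6,0,0,-11,0,0,0,-0.6,0,0,-11,-0.06]
}}

```text
time: 26.2
tool_pos: [0.5392, 0.0518, 0.1347]
ee_rot: [-3.14, 0.0, 1.495]
wrist_force: [0.7, 0.3, -0.4]
width: 0.0206
finger_force: 0.0
```

```bash
python3 - <<'E'
from m import *
w=snap('wrist');pickle.dump(w,open('w3.pkl','wb'))
o=robot.get_obs();c,sz,a=blue(w);b=np.array([.5222,.0716]);h=c-b
th=np.degrees(np.arctan2(h[1],h[0]));print(o['time'],o['tool_pos'],o['width'],c,sz,a,np.hypot(*h),th)
save(w,'g.png')
p=c+.010*h/np.hypot(*h);print('grip',p,delta((*p,.05),np.radians(a+180)))
E
```

```text
Traceback (most recent call last):
  File "m.py", line 4, in blue
    c=max(cv2.findContours(m,0,2)[0],key=cv2.contourArea);P=onz(s,c.reshape(-1,2),.028)[:,:2]
ValueError: max() iterable argument is empty
```

Call:
{"op": "move_arm", "data": {
  "deltas": [0,0,0,-4.5,1.2,-1,-0.06,0,0,0,-9,2.4,-2,-0.06,0,0,0,-12.5,4,-2,-0.06,0,0,0,-12.5,4,-2,-0.06,0,0,0,-12.5,4,-2,-0.06]
}}

```text
time: 26.75
tool_pos: [0.5695, -0.0763, 0.1545]
ee_rot: [-3.139, -0.001, 1.491]
wrist_force: [-0.2, 0.7, -0.4]
width: 0.05
finger_force: 0.0
```

```bash
python3 - <<'E'
from m import *
w=snap('wrist');pickle.dump(w,open('w3.pkl','wb'));save(w,'g.png')
o=robot.get_obs();c,sz,a=blue(w);b=np.array([.5222,.0716]);h=c-b
th=np.degrees(np.arctan2(h[1],h[0]));print(o['time'],o['tool_pos'],o['width'],c,sz,a,np.hypot(*h),th)
p=c+.010*h/np.hypot(*h);print('grip',p,delta((*p,.05),np.radians(a+180)))
E
```

```text
26.8 [ 0.56939821 -0.07541677  0.15462815] 0.04959957133034478 [ 0.60973578 -0.08131042] (24.542709350585938, 78.63020324707031) -59.46459 0.17619338973292115 -60.21039775761085
grip [ 0.61470394 -0.08998898] (array([-0.002, -0.002, -0.611]), array([-1.11,  4.65, 10.45]))
```

View pics/g.png

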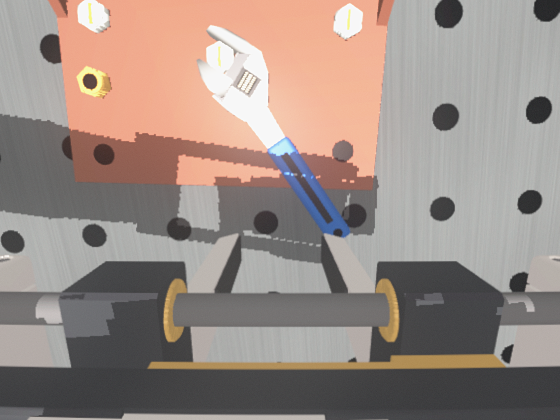

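The view shows the handle from (275,145) to (340,230), the bolt at (219,55) with its stripe parallel to those of the tight bolts, and the open fingers below. I'll compute the straddling pose and the arc.

```bash
cat > arc.py <<'E'
from h import *
b=np.array([.5222,.0716]);r=.170
def pose(th,z=.017,off=0):
    t=np.radians(th);return (*(b+r*np.array([np.cos(t),np.sin(t)])+off*np.array([np.sin(t),-np.cos(t)])),z),t+np.pi
def plan(th0,ths,z=.017):
    p0,y0=pose(th0,z);o=dict(tool_pos=np.array(p0),ee_rot=np.array([np.pi,0,y0]))
    return [(t,)+tuple(x.tolist() for x in delta(*pose(t,z),o)) for t in ths]
E
python3 - <<'E'
from arc import *
print(delta(*pose(-60,.05)),delta(*pose(-60,.017)))
for x in plan(-60,[-63,-66,-69,-72,-75,-78,-81,-84]):print(x)
E
```

```text
(array([-0.002, -0.002, -0.602]), array([ 0.26,  3.79, 10.46])) (array([-0.002, -0.002, -0.602]), array([ 0.26,  3.8 , 13.76]))
(-63, [0.0, -0.0, 0.052], [0.02, -0.89, -0.0])
(-66, [0.0, -0.0, 0.105], [0.09, -1.78, -0.0])
(-69, [0.0, -0.0, 0.157], [0.21, -2.66, -0.0])
(-72, [0.0, -0.0, 0.209], [0.37, -3.53, -0.0])
(-75, [0.0, -0.0, 0.262], [0.58, -4.4, -0.0])
(-78, [-0.0, -0.0, 0.314], [0.83, -5.25, -0.0])
(-81, [-0.0, -0.0, 0.367], [1.13, -6.09, -0.0])
(-84, [0.0, -0.0, 0.419], [1.47, -6.91, -0.0])
```

Call:
{"op": "move_arm", "data": {
  "deltas": [0,0,-0.15,0,1,0,-0.06,0,0,-0.3,0.1,2,0,-0.06,0,0,-0.45,0.2,3,0,-0.06,0,0,-0.6,0.3,3.8,0,-0.06,0,0,-0.6,0.3,3.8,4,-0.06,0,0,-0.6,0.3,3.8,8,-0.06,0,0,-0.6,0.3,3.8,10,-0.06,0,0,-0.6,0.3,3.8,10,-0.06]
}}

```text
time: 27.6
tool_pos: [0.6044, -0.0732, 0.0507]
ee_rot: [-3.134, -0.007, 2.096]
wrist_force: [-0.7, 0.5, -0.6]
width: 0.0497
finger_force: 0.0
```

```bash
python3 - <<'E'
from arc import *
print(robot.get_obs()['tool_pos'],delta(*pose(-60,.017)))
E
```

```text
[ 0.60438741 -0.07322114  0.05071215] (array([-0.007, -0.007,  0.002]), array([-0.37,  0.15,  3.37]))
```

Call:
{"op": "move_arm", "data": {
  "deltas": [0,0,0,-0.2,0,1,-0.06,0,0,0,-0.2,0,2,-0.06,0,0,0,-0.2,0,2.8,-0.06,0,0,0,-0.2,0,3.3,-0.06,0,0,0,-0.2,0,3.3,0.1,0,0,0,-0.2,0,3.3,0.23,0,0,0,-0.2,0,3.3,0.23]
}}

```text
time: 28.3
tool_pos: [0.6095, -0.0776, 0.0233]
ee_rot: [3.141, 0.001, 2.095]
wrist_force: [0.2, 0.1, 0.2]
width: 0.0365
finger_force: 0.0
```

Call:
{"op": "move_arm", "data": {
  "deltas": [0,0,0,0,0,0.2,0.23,0,0,0,0,0,0.3,0.23,0,0,0,0,0,0.3,0.23]
}}

```text
time: 28.6
tool_pos: [0.6089, -0.0775, 0.0195]
ee_rot: [-3.141, -0.0, 2.095]
wrist_force: [0.2, -0.3, 0.9]
width: 0.0361
finger_force: 0.0
```

```bash
python3 - <<'E'
from arc import *
o=robot.get_obs();print(o['tool_pos'],o['ee_rot'],o['wrist_force'],delta(*pose(-60,.017)))
E
```

```text
[ 0.60890843 -0.07746737  0.01953527] [-3.14138012e+00 -1.02638028e-04  2.09479872e+00] [ 0.24216051 -0.29781993  0.90546825] (array([-0., -0.,  0.]), array([ 0.25, -0.06,  0.25]))
```

Call:
{"op": "move_arm", "data": {
  "deltas": [0,0,0.035,0.01,-0.59,0,0.23,0,0,0.07,0.04,-1.19,0,0.23,0,0,0.105,0.09,-1.78,0,0.23,0,0,0.14,0.17,-2.37,0,0.23,0,0,0.175,0.26,-2.95,0,0.23,0,0,0.209,0.37,-3.53,0,0.23,0,0,0.244,0.5,-4.11,0,0.23,0,0,0.279,0.66,-4.69,0,0.23]
}}

```text
time: 29.4
tool_pos: [0.5662, -0.095, 0.02]
ee_rot: [3.138, 0.0, 1.813]
wrist_force: [5.9, 1.7, -1.8]
width: 0.0358
finger_force: 2.6
```

```bash
python3 - <<'E'
from m import *
o=robot.get_obs();print(o['wrist_force']);w=snap('wrist');pickle.dump(w,open('w4.pkl','wb'));save(w,'i.png')
h=o['tool_pos'][:2]-[.5222,.0716];print(np.hypot(*h),np.degrees(np.arctan2(h[1],h[0])),np.degrees(o['ee_rot'][2])-180)
E
```

```text
[ 5.89828169  1.6825034  -1.79007794]
0.17232593287760126 -75.21631972487191 -76.13602804629275
```

View pics/i.png

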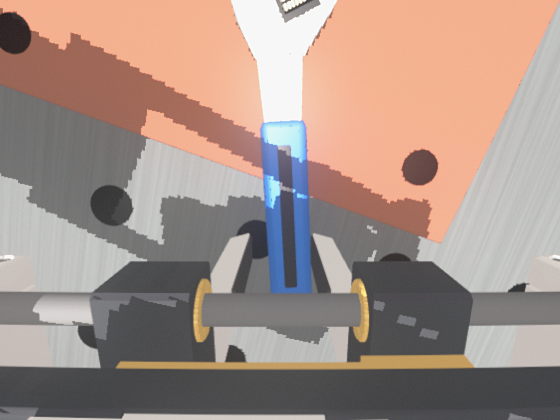

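The handle sits between the fingers at about (285,200) and turns with them at about 6 N, as expected. Carry on.

Call:
{"op": "move_arm", "data": {
  "deltas": [0,0,0.035,0.01,-0.59,0,0.23,0,0,0.07,0.04,-1.19,0,0.23,0,0,0.105,0.09,-1.78,0,0.23,0,0,0.14,0.17,-2.37,0,0.23,0,0,0.175,0.26,-2.95,0,0.23,0,0,0.209,0.37,-3.53,0,0.23,0,0,0.244,0.5,-4.11,0,0.23,0,0,0.279,0.66,-4.69,0,0.23]
}}

```text
time: 30.25
tool_pos: [0.5193, -0.1006, 0.0201]
ee_rot: [3.137, 0.001, 1.534]
wrist_force: [4.5, 0.5, -2.4]
width: 0.036
finger_force: 2.6
```

Call:
{"op": "move_arm", "data": {
  "deltas": [0,0,0.035,0.01,-0.59,0,0.23,0,0,0.07,0.04,-1.19,0,0.23,0,0,0.105,0.09,-1.78,0,0.23,0,0,0.14,0.17,-2.37,0,0.23,0,0,0.175,0.26,-2.95,0,0.23,0,0,0.209,0.37,-3.53,0,0.23,0,0,0.244,0.5,-4.11,0,0.23,0,0,0.279,0.66,-4.69,0,0.23]
}}

```text
time: 31.05
tool_pos: [0.4727, -0.0932, 0.0203]
ee_rot: [3.137, 0.001, 1.255]
wrist_force: [4.8, -1.8, -2.6]
width: 0.0363
finger_force: 2.6
```

```bash
cat > q.py <<'E'
from m import *
def edges(w,lim=232):
    # centre line of blue grip, rows away from fingers
    im=cv2.cvtColor(w['image'],cv2.COLOR_RGB2HSV);m=cv2.inRange(im,(100,90,30),(128,255,255));m[lim:]=0
    n,l,st,_=cv2.connectedComponentsWithStats(m);i=1+st[1:,4].argmax();r=np.where(l==i)
    C=[(np.where(l[y]==i)[0][[0,-1]].mean(),y) for y in range(r[0].min()+8,r[0].max()-4)]
    P=onz(w,C,.028)[:,:2];b=np.array([.5222,.0716]);d=P-b
    v=np.linalg.svd(P-P.mean(0))[2][0];v=v*np.sign(v@d.mean(0))
    return np.degrees(np.arctan2(v[1],v[0])),np.degrees(np.arctan2(*d.mean(0)[::-1])),len(C)
if __name__=='__main__':
    o=robot.get_obs();print(o['time'],o['wrist_force'],o['tool_pos']);print('w4',edges(pickle.load(open('w4.pkl','rb'))));w=snap('wrist');pickle.dump(w,open('w5.pkl','wb'))
    h=o['tool_pos'][:2]-[.5222,.0716];print(np.hypot(*h),np.degrees(np.arctan2(h[1],h[0])),np.degrees(o['ee_rot'][2])-180)
    print(edges(w))
E
python3 q.py
```

```text
31.05 [ 4.82830316 -1.81026809 -2.56335674] [ 0.47268069 -0.09316551  0.02028129]
w4 (np.float64(-73.35498898787498), np.float64(-73.76968554313807), 98)
0.1720460292731325 -106.72784152733162 -108.07418018230325
(np.float64(-104.85824710673188), np.float64(-105.51850077691253), 98)
```

Call:
{"op": "move_arm", "data": {
  "deltas": [0,0,0.035,0.01,-0.59,0,0.23,0,0,0.07,0.04,-1.19,0,0.23,0,0,0.105,0.09,-1.78,0,0.23,0,0,0.14,0.17,-2.37,0,0.23,0,0,0.175,0.26,-2.95,0,0.23,0,0,0.209,0.37,-3.53,0,0.23,0,0,0.235,0.47,-3.95,0,0.23,0,0,0.262,0.58,-4.4,0,0.23]
}}

```text
time: 31.9
tool_pos: [0.4322, -0.0748, 0.0203]
ee_rot: [3.137, 0.002, 0.994]
wrist_force: [3.9, -3.1, -2.2]
width: 0.0363
finger_force: 2.7
```

```bash
python3 q.py
```

```text
31.9 [ 3.8509434  -3.07505334 -2.21655896] [ 0.4322168  -0.07480489  0.02025195]
w4 (np.float64(-73.35498898787498), np.float64(-73.76968554313807), 98)
0.1718469310185206 -121.57566487971744 -123.02204528767871
(np.float64(-119.68928560855582), np.float64(-120.44345557999391), 98)
```

Call:
{"op": "move_arm", "data": {
  "deltas": [0,0,0,0,0.3,0,0.23,0,0,0,0,0.6,0,0.1,0,0,0,0,0.6,0,-0.06,0,0,0,0,0.6,-1,-0.06,0,0,0,0,0.6,-5,-0.06,0,0,0,-3,0.6,-9,-0.06,0,0,0,-3,0.6,-12,-0.06,0,0,0,-3,0.6,-12,-0.06]
}}

```text
time: 32.75
tool_pos: [0.4228, -0.1028, 0.1458]
ee_rot: [3.131, -0.002, 0.995]
wrist_force: [-0.6, -0.0, 0.7]
width: 0.0496
finger_force: 0.0
```

```bash
python3 - <<'E'
from m import *
o=robot.get_obs();print(o['time'],o['tool_pos'],o['wrist_force'])
w=snap('wrist');pickle.dump(w,open('w6.pkl','wb'));save(w,'j.png',k=1.4)
def stripes(s):
    im=cv2.cvtColor(s['image'],cv2.COLOR_RGB2HSV);m=cv2.inRange(im,(20,90,150),(35,255,255))
    for c in cv2.findContours(m,0,1)[0]:
        if len(c)<4: continue
        P=onz(s,c.reshape(-1,2),.023)[:,:2];q=P.mean(0);v=np.linalg.svd(P-q)[2][0]
        if np.ptp((P-q)@v)<.008: continue
        print(q.round(3),np.degrees(np.arctan2(v[1],v[0]))%180,np.ptp((P-q)@v).round(4))
for f in('w1','w3','w6'):print(f);stripes(pickle.load(open(f+'.pkl','rb')))
print(blue(w))
E
```

```text
32.75 [ 0.42280407 -0.1027866   0.14583791] [-0.6142221  -0.01055145  0.65122319]
w1
[0.406 0.12 ] 84.78940765752482 0.0151
[0.522 0.073] 84.18287178373892 0.0177
[0.645 0.094] 82.61391948143721 0.0157
w3
[0.396 0.065] 138.54709351793713 0.0165
[0.403 0.058] 72.10800250631884 0.025
[0.389 0.071] 26.49583794693436 0.0197
[0.645 0.095] 82.75582740428159 0.0152
[0.406 0.121] 82.295979216324 0.0162
w6
[ 0.668 -0.252] 64.30985794468305 0.0442
[0.389 0.049] 145.2534882579447 0.0085
[0.389 0.063] 80.01338481300903 0.0151
[0.402 0.054] 58.64004078265265 0.0256
[0.406 0.121] 84.59208557310724 0.0166
(array([ 0.43210309, -0.08502382]), (71.81562042236328, 24.671783447265625), np.float32(60.420525))
```

View pics/j.png

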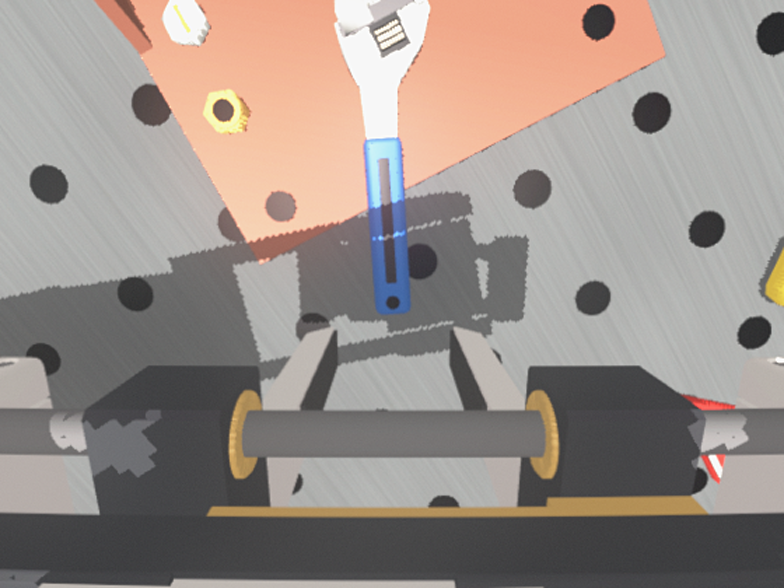

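The wrench is free and its handle points at about -120°; the spare nut at (226,110) is undisturbed. The bolt is just out of the frame, so I'll move up for its stripe.

Call:
{"op": "move_arm", "data": {
  "deltas": [0,0,0,4,0,-2,-0.06,0,0,0,8,0,-4,-0.06,0,0,0,8,0,-4,-0.06,0,0,0,8,0,-4,-0.06]
}}

```text
time: 33.2
tool_pos: [0.463, -0.0334, 0.1785]
ee_rot: [-3.139, 0.001, 0.998]
wrist_force: [-0.2, -0.7, -0.5]
width: 0.05
finger_force: 0.0
```

```bash
python3 - <<'E'
from m import *
w=snap('wrist');pickle.dump(w,open('w7.pkl','wb'))
im=cv2.cvtColor(w['image'],cv2.COLOR_RGB2HSV);m=cv2.inRange(im,(20,70,150),(35,255,255))
for c in cv2.findContours(m,0,1)[0]:
    if len(c)<4: continue
    P=onz(w,c.reshape(-1,2),.023)[:,:2];q=P.mean(0);v=np.linalg.svd(P-q)[2][0];print(q.round(3),np.degrees(np.arctan2(v[1],v[0]))%180,np.ptp((P-q)@v).round(4))
print(blue(w),robot.get_obs()['time'])
from q import edges; print(edges(w,260))
o,d=w['T'][:3,3],0
p=np.linalg.inv(w['T'])@[.5222,.0716,.023,1];u,v=(w['K'][0,0]*p[0]/-p[2]+w['K'][0,2],w['K'][1,1]*-p[1]/-p[2]+w['K'][1,2]);print(u,v)
u,v=int(u),int(max(v,60));save(w,'k.png',(u-75,v-60,u+75,v+60),5)
E
```

```text
[ 0.688 -0.249] 20.092659454889144 0.061
[0.395 0.061] 57.975086669691606 0.026
[0.406 0.121] 84.97564448749912 0.016
[0.523 0.073] 26.03137856003309 0.0152
[0.524 0.091] 87.93383718706674 0.0103
[0.645 0.088] 87.90336110090568 0.0034
(array([ 0.44168652, -0.06727489]), (111.10008239746094, 25.03086280822754), np.float32(61.142715)) 33.25
(np.float64(-119.1974464304629), np.float64(-120.07627679535031), 68)
275.11627311987826 85.96949867642424
```

View pics/k.png

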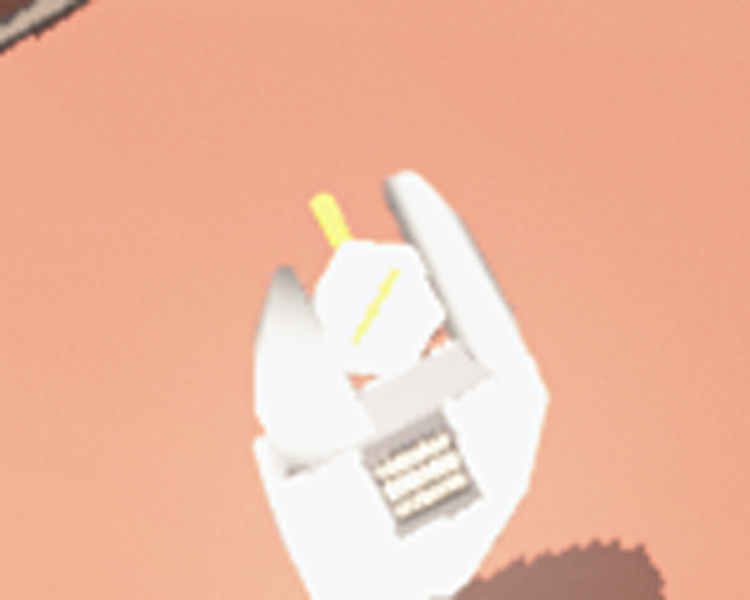

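The bolt stripe went from 84° to 26° and the handle from -60° to about -119.5°, so the bolt has turned one flat within a degree or so. The jaws lie on both flats, and the gripper is clear of everything.

```bash
python3 -c "
from bench import robot
print(robot.close_job())"
```

```text
the job is handed in; nothing more can be done
None
```

I closed the jaws with the thumbwheel until it stalled, swung the bolt about one flat clockwise (measured 58–60°), and left the wrench lying snug on the bolt and released; the job is handed in at about 33 s.

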